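Screw the cap onto the clamped sample jar

TASK

The amber sample jar in the bench clamp has been left open: fetch its big white screw cap, set it level on the jar's mouth, turn it gently backwards (anticlockwise from above) until you feel it drop into the thread, then screw it clockwise until it is fully home, and let go. Use no rough force between cap and jar, and leave everything else on the bench where it is.

Things in the scene. Friction and masses are not known exactly. Their poses are not given: they have to be found in the camera images.
- jar: Open amber glass jar, 76 mm across, in a bench clamp: grey 110 x 110 x 8 mm plate, two steel jaws 34 mm high at the jar's +y and -y. All fixed to the bench. Origin: centre of the plate's underside; z up, the jar's axis. Shoulder 57 mm, rim 88 mm above the bench. The thread's angle about z is unrelated to this frame and differs each time: it must be felt.
- jar_mouth (a point): Centre of the open jar's rim, on its axis, 88 mm above the bench; z up. The neck is 43 mm across, its top 3.5 mm tapers to 38 mm; its ledges and threads reach 53.5 mm across, with three thread entries 120 degrees apart.
- jar_ledge (a point): Point on the jar's axis 79.5 mm above the bench: where the cap's underside is while its lugs rest on the level ledge, not yet in the thread (84.5 mm if lugs stand on the ribs). There it turns easily backwards (anticlockwise from above); clockwise, ribs soon stop it. Within 0 to 130 degrees backwards, under a light push of 2 to 6 N, it drops into the thread.
- jar_entry (a point): Point on the jar's axis 69 mm above the bench: where the cap's underside is once it has dropped (10.5 mm) into the thread entries. Ribs then stop it turning further back. If it hangs part-way, a wiggle of a few degrees to and fro under the same light push lets it down; play in the entry is about 7 degrees.
- jar_home (a point): Point on the jar's axis 64 mm above the bench: where the cap's underside is when fully home, the inside of its top on the rim: 70 to 80 degrees clockwise from the drop, with a light push following it down. At 90 to 100 degrees a stop ends the thread and the moment rises; finger-tight (0.15 to 0.5 N m) is enough.
- cap: The jar's cap: white plastic, ribbed side, 64 mm across, 28 mm tall, about 45 g, lying on the bench open side down. Origin: centre of its underside (open end); z up through its flat top. Inside 24 mm deep, 56.6 mm wide; three lugs 120 degrees apart (one on its x axis) at the open end (5 x 5 mm) leave 46 mm clear: 1.5 mm of play all round on the neck.
- small_cap: Another white ribbed cap, too small for the jar: 40 mm across, 18 mm tall. Leave alone. Origin: centre of its underside.
- full_jar: A closed jar of the same kind standing loose on the bench, 76 mm across, 84 mm tall with its cap on. Leave alone. Origin: centre of its underside.
- dish: A closed clear culture dish, 63 mm across, 15 mm tall, lying flat. Leave alone. Origin: centre of its underside.
- rack: A blue test tube rack with capped tubes, 70 x 204 mm (its x, y), 100 mm tall over the tubes. Leave alone. Origin: centre of its underside.
- beaker: An empty glass beaker, 68 mm across, 85 mm tall. Leave alone. Origin: centre of its underside.
- spatula: A thin steel laboratory spatula 150 mm long, 12 mm wide, 8 mm high, lying along its own x. Leave alone. Origin: under its middle.
- wash_bottle: A clear wash bottle with a bent spout, 64 mm across, 190 mm tall. Leave alone. Origin: centre of its underside.
Mind the look-alikes: they are no part of the job. What is shaped like the cap but brown or purple is not meant.

How it is judged:
By the outcome, as a careful person would: the job done as asked, in the order asked, and still so for the second after the job is handed in, with the robot touching nothing.
It also fails if it takes over 72 s, if anything falls off the work surface, if the arm or the gripper's body presses on something with over 40 N, if the wrist force passes 120 N, or if a joint passes its speed limit or range.

ROBOT

A 6-joint arm with a two-finger parallel gripper is mounted at the origin on the work surface. World frame = base frame: x ahead of the robot, y to its left, z up, the work surface at z = 0. Lengths are in mm, angles in rad, forces in N, time in s.
With the tool pointing down it reaches from about 350 to 975 mm from the base axis. Payload 7.1 kg.
Tool frame: the origin (TCP) lies at the very end of the fingers, on their centre line; the grasp point (between the pads) lies 19 mm behind it; z points along the fingers, y is the direction in which the jaws open and shut (so a half turn about z gives the same grasp; the last joint's range is limited). The gripper opens to 88 mm and grips with 3 to 60 N. Pads are 20 mm wide; open, the fingers measure 115 mm over their backs; the gripper's body (75 mm by 178 mm) begins 61 mm behind the grasp point.
Start: joints at [1.111, 0.423, 1.63, -0, 1.089, -0.019], TCP at [266.632, 565.254, 222.675] pointing down, gripper open.
Joint ranges: [-3, 3], [-0.9, 2.11], [0.09, 2.58], [-1.31, 4.45], [0.11, 2.69], [-2.54, 2.54]. Speed limits (rad/s): [2.39, 2.39, 3.01, 3.14, 3.14, 3.14].

INTERFACE

Orientations are given as a rotation vector (axis times angle).
In Python, from workcell import monitor, vision, order, find_in, regions_of, place_of gives the robot as it stands. The module is installed in compiled form; this text tells all that it offers.
- The arm moves only by the tool carry_out, never from a script. Its argument "targets" is a list of rows, each a list of 3 entries, a list of its own where there are three numbers: the turn, a rotation vector about the world's x, y, z in degrees, then the shift along the world's x, y, z in mm, then the finger opening in mm, from 0 to 87.8. In form: [[[rx, ry, rz], [x, y, z], hand], ...]. A call has 1 to 10 rows; each row is the pose to reach, as a shift and turn from the pose commanded when the call began; what a row does not reach only later rows make up. A row lasts 1/12 s, in which the tool goes at most 41.7 mm and 7.16 degrees, less where a joint would pass 70% of its speed; a pose out of reach is approached as far as the arm can. A call with a gripper value outside its range is refused whole. The fingers move at their own pace and stop on an object; the grip force is fixed at half the most. Time passes only in rows, so rows that repeat a pose let the fingers close. It gives the time, the measured TCP pose, the force and the opening at its end, in the units of the state.
- monitor.get_obs(): the state, without advancing time (a new reading comes with each control period).
- vision.get_image(name): name is "scene" or "side" or "wrist"; returns the picture (400x640x3 uint8, red, green, blue); there is no depth.
- vision.camera_model(name): a dict with "K" (3x3 intrinsics, pixels), "rvec" (rotation vector, rad) and "tvec" (3), from world to camera coordinates, as OpenCV has them. Camera axes: x right, y down, z forward; pixel columns grow to the right and rows downward; lengths in mm; the calibration is good to about 2 mm. A picture is of the moment at which its call begins: read the wrist's pose just before it. camera_model takes no time and is no camera call; for the wrist camera it gives the pose at the moment of the call.
- order.close_job(): hands the job in, once; it reports no verdict.
Trained networks look in the newest picture that a camera, given by its name, has taken for a name from the list of things; names that differ only in an ending like _2 or _b are one class to them, and where a whole thing is asked for, a point or a joint stands for the part that bears it (a point fixed in the world has none). Each returns a list of dicts, best first, with "confidence" (0 to 1); they miss things now and then, are a little off and sometimes report something else, mostly with a low value. They report only what shows in the picture. A call takes as long as a camera call. They do not tell look-alikes from the thing itself.
- find_in(query, camera): "point" ([x, y, z] in mm, in the coordinates of the camera as it stood for that picture, good to about 4 mm: the middle of the surface that is visible of it).
- regions_of(query, camera): "mask" (400x640 bool, what is visible of it).
- place_of(query, camera): "point" ([x, y, z] in mm, in the coordinates of the camera as it stood for that picture, good to about 4 mm: a listed point, or the origin of a listed thing).
The state is a dict: "t": time; "qpos": joint angles; "qvel": joint speeds; "joint_torque": joint torques, N m; "ee_pos": TCP position; "orientation": TCP orientation; "ft_force": force on the tool from outside, world axes, zero at the start; "moment": the same for the moment, N m; "width": finger opening in mm.
Only numpy, scipy, OpenCV 4.12 (cv2) and the standard library are available. Lean on these libraries where they do the work, as an engineer would, in place of code of your own. Each camera call takes 0.05 s, during which the arm holds its last target.

## Working session

There is one attempt and no reset: what is moved stays moved. The work goes in short steps, Python scripts to look and compute and a tool call to move; the robot and the scene stay as the last step left them, time stands still between calls to the robot, and variables do not carry over. Pictures are saved under pics/ and viewed, and the job is handed in when it is done.

Besides the shell and the picture viewer there is one more tool, called after "Call:" as name(argument=value, ...), one argument or row to a line, values as JSON. carry_out: Moves the arm, as the interface text tells. Its arguments: {"type":"object","properties":{"targets":{"type":"array","items":{"type":"array"}}},"required":["targets"]}

```bash
mkdir -p pics; cat > h.py <<'E'
import numpy as np, cv2
from workcell import monitor, vision, order, find_in, regions_of, place_of
def w(cam,p):
    m=vision.camera_model(cam);R,_=cv2.Rodrigues(np.array(m["rvec"],float))
    return R.T@(np.array(p,float)-np.array(m["tvec"],float).ravel())
def save(cam,n):
    im=vision.get_image(cam);cv2.imwrite("pics/"+n,im[:,:,::-1]);return im
def st():
    o=monitor.get_obs();return {k:np.round(o[k],3).tolist() for k in ["t","ee_pos","orientation","ft_force","moment","width","qpos"]}
E
python3 - <<'E'
from h import *
print(st())
for c in ["scene","side"]:
    save(c,c+"0.png")
    for q in ["cap","jar","jar_mouth"]:
        for d in place_of(q,c)[:4]: print(c,q,round(d["confidence"],2),w(c,d["point"]).round(1))
save("wrist","wrist0.png")
print(monitor.get_obs()["t"])
E
```

```text
{'t': 0.0, 'ee_pos': [266.404, 564.764, 221.923], 'orientation': [-0.687, -3.065, 0.002], 'ft_force': [-0.547, 0.094, -0.054], 'moment': [-0.008, 0.009, -0.007], 'width': 87.565, 'qpos': [1.111, 0.424, 1.631, 0.0, 1.089, -0.019]}
scene cap 0.84 [368.6  15.6   5.2]
scene cap 0.8 [461.9 103.    0. ]
scene cap 0.69 [535.3   2.1   3.1]
scene cap 0.68 [336.5 118.6   2.9]
scene jar 0.65 [ 5.924e+02 -1.646e+02  5.000e-01]
scene jar_mouth 0.73 [ 6.522e+02 -4.329e+02  6.000e-01]
scene jar_mouth 0.72 [ 590.9 -159.8   86.3]
side cap 0.91 [529.8   4.8  -2.2]
side cap 0.88 [372.5  18.8  -1.1]
side cap 0.67 [332.8 113.6  -2.8]
side cap 0.57 [458.3 102.8  -1.6]
side jar 0.69 [ 5.926e+02 -1.659e+02  3.000e-01]
side jar_mouth 0.61 [ 591.1 -162.1   86.3]
side jar_mouth 0.2 [ 6.34e+02  1.44e+02 -5.00e-01]
0.45
```

View pics/scene0.png

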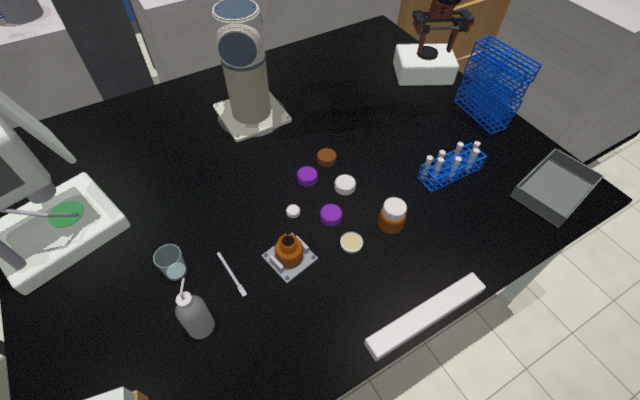

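View pics/side0.png

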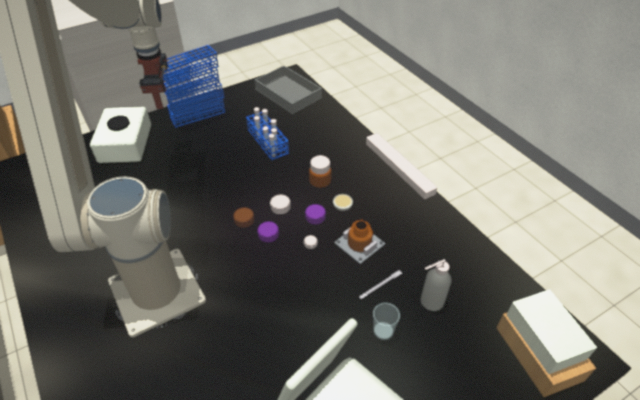

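```bash
python3 - <<'E'
from h import *
for c in ["scene","side"]:
    m=vision.camera_model(c)
    for p in [(371,17,28),(532,3,28),(335,116,28),(460,103,28),(591,-161,88),(592,-165,0)]:
        uv,_=cv2.projectPoints(np.array([p],float),np.array(m["rvec"]),np.array(m["tvec"]),np.array(m["K"]),None)
        print(c,p,uv.ravel().round(0))
E
```

```text
scene (371, 17, 28) [306. 173.]
scene (532, 3, 28) [330. 211.]
scene (335, 116, 28) [327. 155.]
scene (460, 103, 28) [345. 182.]
scene (591, -161, 88) [288. 240.]
scene (592, -165, 0) [288. 258.]
side (371, 17, 28) [268. 228.]
side (532, 3, 28) [315. 211.]
side (335, 116, 28) [243. 213.]
side (460, 103, 28) [280. 200.]
side (591, -161, 88) [360. 224.]
side (592, -165, 0) [360. 244.]
```

```bash
python3 - <<'E'
from h import *
for c in ["scene","side"]:
    for q in ["full_jar","rack","wash_bottle","beaker"]:
        for d in place_of(q,c)[:2]: print(c,q,round(d["confidence"],2),w(c,d["point"]).round(1))
E
```

```text
scene full_jar 0.66 [6.355e+02 1.430e+02 5.000e-01]
scene rack 0.82 [578.  425.9  -1.1]
scene wash_bottle 0.73 [ 6.516e+02 -4.330e+02  1.000e-01]
scene wash_bottle 0.16 [ 591.1 -161.3   84.8]
scene beaker 0.62 [ 475.4 -441.5   -3.2]
side full_jar 0.77 [635.7 146.4  -1.8]
side rack 0.59 [575.9 420.8  -6.2]
side wash_bottle 0.6 [ 644.7 -436.    -0.9]
side beaker 0.7 [ 475.3 -438.3   -2.9]
side beaker 0.15 [ 647.9 -440.4   -2.8]
```

Call:
carry_out(
  targets=[
    [[0, 0, -5], [0, -40, 0], 87.8],
    [[0, 0, -10], [10, -80, 0], 87.8],
    [[0, 0, -15], [25, -120, 0], 87.8],
    [[0, 0, -20], [42, -158, 0], 87.8],
    [[0, 0, -25], [60, -194, 0], 87.8],
    [[0, 0, -30], [78, -230, 0], 87.8],
    [[0, 0, -35], [96, -266, 0], 87.8],
    [[0, 0, -40], [114, -302, 0], 87.8],
    [[0, 0, -45], [132, -338, 0], 87.8],
    [[0, 0, -50], [150, -374, 0], 87.8],
  ],
)

```text
t: 1.68
ee_pos: [417.2, 189.5, 223.0]
orientation: [1.923, 2.484, 0.001]
ft_force: [0.6, 0.6, 0.6]
width: 87.7
```

Call:
carry_out(
  targets=[
    [[0, 0, -4], [14, -28, -5], 87.8],
    [[0, 0, -8], [28, -57, -15], 87.8],
    [[0, 0, -12], [43, -86, -30], 87.8],
    [[0, 0, -12], [43, -86, -45], 87.8],
    [[0, 0, -12], [43, -86, -45], 87.8],
  ],
)

```text
t: 2.1
ee_pos: [458.7, 103.4, 175.6]
orientation: [-2.17, -2.269, 0.005]
ft_force: [-0.3, 0.3, -0.9]
width: 87.3
```

```bash
python3 - <<'E'
from h import *
print(st())
save("wrist","w1.png")
m=vision.camera_model("wrist")
for q in ["cap"]:
    for d in place_of(q,"wrist")[:4]: print(q,round(d["confidence"],2),w("wrist",d["point"]).round(1))
    for d in regions_of(q,"wrist")[:4]:
        ys,xs=np.nonzero(d["mask"]); print(d["confidence"],xs.min(),xs.max(),ys.min(),ys.max())
uv,_=cv2.projectPoints(np.array([[460,103,28],[460,103,0]],float),np.array(m["rvec"]),np.array(m["tvec"]),np.array(m["K"]),None);print(uv.reshape(-1,2))
R,_=cv2.Rodrigues(np.array(m["rvec"]));print((-R.T@np.array(m["tvec"]).ravel()).round(1))
E
```

```text
{'t': 2.1, 'ee_pos': [458.718, 103.403, 175.646], 'orientation': [-2.17, -2.269, 0.005], 'ft_force': [-0.299, 0.305, -0.885], 'moment': [-0.028, 0.08, -0.043], 'width': 87.296, 'qpos': [0.196, 0.267, 1.999, -0.0, 0.879, 0.152]}
cap 0.75 [461.4 106.7  -3.4]
cap 0.64 [377.4  20.7   3.9]
cap 0.62 [333.8 117.9  -3.3]
cap 0.6 [535.8   9.1  -2.3]
0.76 359 415 247 312
0.66 196 263 226 295
0.61 146 224 130 203
0.55 288 356 149 218
[[321.26661216 189.81348803]
 [321.16199806 182.43296271]]
[454.8 186.1 338.2]
```

View pics/w1.png

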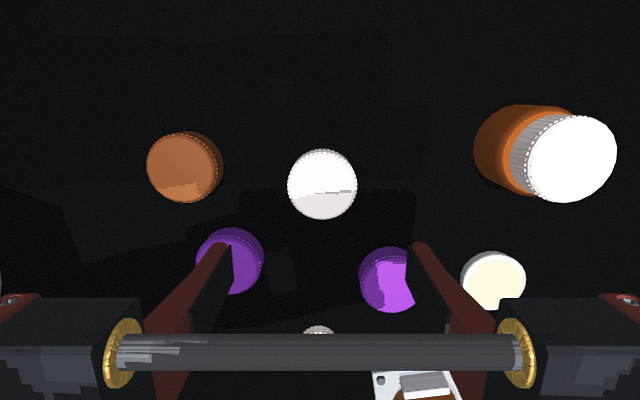

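```bash
python3 - <<'E'
from h import *
from scipy.optimize import minimize
m=vision.camera_model("wrist")
im=cv2.imread("pics/w1.png");g=im.min(2)
n,l,s,c=cv2.connectedComponentsWithStats((g>110).astype(np.uint8)[130:235,270:375])
k=1+np.argmax(s[1:,4]);mask=(l==k).astype(np.uint8);print(s[k])
full=np.zeros((400,640),np.uint8);full[130:235,270:375]=mask
full=cv2.morphologyEx(full,cv2.MORPH_CLOSE,np.ones((9,9)))
t=np.linspace(0,2*np.pi,80)
def sil(p):
    P=np.array([[p[0]+32*np.cos(a),p[1]+32*np.sin(a),z] for z in (0,28) for a in t])
    uv,_=cv2.projectPoints(P,np.array(m["rvec"]),np.array(m["tvec"]),np.array(m["K"]),None)
    o=np.zeros((400,640),np.uint8);cv2.fillConvexPoly(o,cv2.convexHull((uv*16).astype(np.int32)),1,shift=4);return o
def cost(p): return np.sum(sil(p)!=full)
r=minimize(cost,[460,105],method="Nelder-Mead",options=dict(initial_simplex=[[460,105],[464,105],[460,109]],xatol=.05));print(r.x,r.fun,full.sum())
E
```

```text
[  17   19   71   71 3878]
[461.72351074 107.27337646] 214.0 3886
```

Call:
carry_out(
  targets=[
    [[0, 0, 0], [0, 3, -30], 87.8],
    [[0, 0, 0], [0, 3, -60], 87.8],
    [[0, 0, 0], [0, 3, -90], 87.8],
    [[0, 0, 0], [0, 3, -110], 87.8],
    [[0, 0, 0], [0, 3, -110], 87.8],
    [[0, 0, 0], [0, 3, -110], 87.8],
  ],
)

```text
t: 2.75
ee_pos: [459.3, 109.1, 67.9]
orientation: [-2.165, -2.275, 0.001]
ft_force: [0.1, 0.5, 0.0]
width: 87.3
```

```bash
cat > capfit.py <<'E'
from h import *
from scipy.optimize import minimize
def capfit(fn,p0,z0=0,box=None,thr=110,r=32,hh=28):
    m=vision.camera_model("wrist")
    im=save("wrist",fn);g=im.min(2)
    bw=(g>thr).astype(np.uint8)
    uv,_=cv2.projectPoints(np.array([[p0[0],p0[1],z0+hh]],float),np.array(m["rvec"]),np.array(m["tvec"]),np.array(m["K"]),None);u,v=uv.ravel().astype(int)
    n,l,s,c=cv2.connectedComponentsWithStats(bw)
    full=(l==l[v,u]).astype(np.uint8);full=cv2.morphologyEx(full,cv2.MORPH_CLOSE,np.ones((9,9)))
    t=np.linspace(0,2*np.pi,80)
    def sil(p):
        P=np.array([[p[0]+r*np.cos(a),p[1]+r*np.sin(a),z] for z in (z0,z0+hh) for a in t])
        q,_=cv2.projectPoints(P,np.array(m["rvec"]),np.array(m["tvec"]),np.array(m["K"]),None)
        o=np.zeros((400,640),np.uint8);cv2.fillConvexPoly(o,cv2.convexHull((q*16).astype(np.int32)),1,shift=4);return o
    f=lambda p:np.sum(sil(p)!=full)
    x,y=p0
    rr=minimize(f,p0,method="Nelder-Mead",options=dict(initial_simplex=[[x,y],[x+4,y],[x,y+4]],xatol=.05))
    print((u,v),l[v,u],rr.x.round(2),rr.fun,full.sum());return rr.x
E
python3 - <<'E'
from capfit import *
print(st())
capfit("w2.png",(461.5,106.5))
E
```

```text
{'t': 2.75, 'ee_pos': [459.342, 109.107, 67.927], 'orientation': [-2.165, -2.275, 0.001], 'ft_force': [0.051, 0.545, 0.001], 'moment': [-0.031, 0.09, -0.034], 'width': 87.274, 'qpos': [0.208, 0.463, 2.054, 0.0, 0.626, 0.158]}
(np.int64(323), np.int64(237)) 12 [460.44 104.88] 556.0 8274
```

View pics/w2.png

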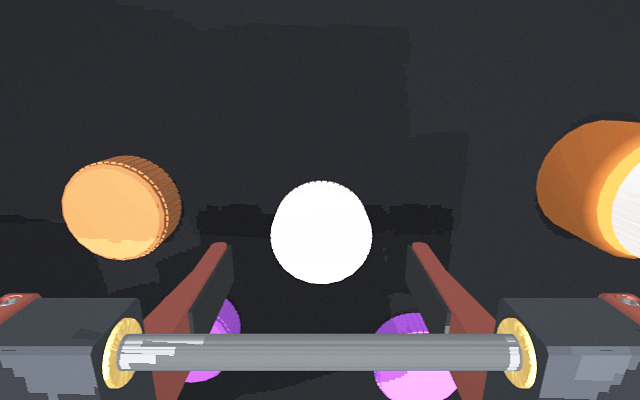

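Call:
carry_out(
  targets=[
    [[0, 0, 0], [1, -5, -20], 87.8],
    [[0, 0, 0], [1, -5, -33], 87.8],
    [[0, 0, 0], [1, -5, -33], 87.8],
    [[0, 0, 0], [1, -5, -33], 87.8],
    [[0, 0, 0], [1, -5, -33], 87.8],
  ],
)

```text
t: 3.22
ee_pos: [461.7, 103.7, 36.2]
orientation: [2.166, 2.273, 0.003]
ft_force: [0.0, -0.4, 0.9]
width: 87.7
```

```bash
python3 - <<'E'
from capfit import *
print(st())
capfit("w3.png",(460.5,104.5),thr=150)
E
```

```text
{'t': 3.217, 'ee_pos': [461.735, 103.67, 36.237], 'orientation': [2.166, 2.273, 0.003], 'ft_force': [0.046, -0.379, 0.866], 'moment': [-0.03, 0.049, -0.008], 'width': 87.683, 'qpos': [0.196, 0.527, 2.061, 0.0, 0.551, 0.147]}
(np.int64(317), np.int64(254)) 1 [460.42 104.44] 906.0 11067
```

View pics/w3.png

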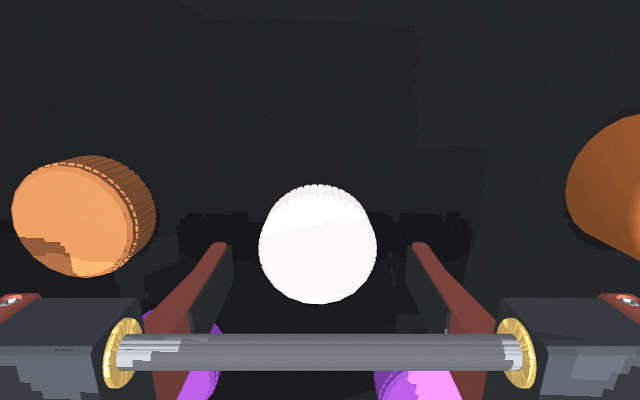

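Call:
carry_out(
  targets=[
    [[0, 0, 0], [-1, 0.3, -16], 87.8],
    [[0, 0, 0], [-1, 0.3, -31], 87.8],
    [[0, 0, 0], [-1, 0.3, -31], 87.8],
    [[0, 0, 0], [-1, 0.3, -31], 87.8],
    [[0, 0, 0], [-1, 0.3, -31], 60],
    [[0, 0, 0], [-1, 0.3, -31], 60],
    [[0, 0, 0], [-1, 0.3, -31], 60],
    [[0, 0, 0], [-1, 0.3, -31], 60],
    [[0, 0, 0], [-1, 0.3, -31], 60],
  ],
)

```text
t: 4.02
ee_pos: [460.1, 103.6, 4.3]
orientation: [2.167, 2.274, 0.001]
ft_force: [-1.1, -0.5, 5.8]
width: 63.2
```

```bash
python3 - <<'E'
from capfit import *
print(st())
capfit("w4.png",(460.5,104.5),thr=150)
E
```

```text
{'t': 4.017, 'ee_pos': [460.112, 103.65, 4.259], 'orientation': [2.167, 2.274, 0.001], 'ft_force': [-1.093, -0.451, 5.808], 'moment': [-0.113, 0.098, 0.023], 'width': 63.169, 'qpos': [0.196, 0.593, 2.066, -0.0, 0.482, 0.148]}
(np.int64(321), np.int64(286)) 1 [459.66 104.09] 1800.0 15200
```

View pics/w4.png

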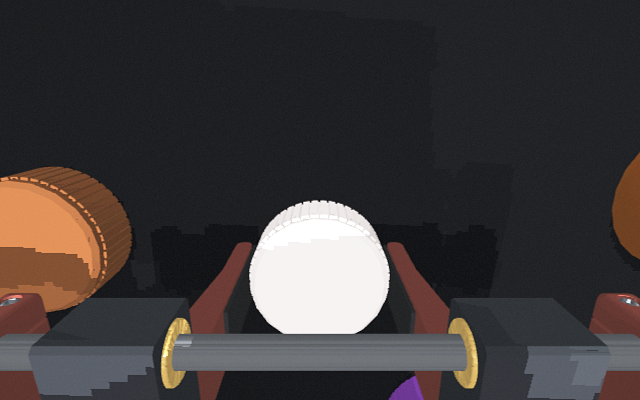

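Call:
carry_out(
  targets=[
    [[0, 0, 0], [0, 0, 15], 60],
    [[0, 0, 0], [0, 0, 45], 60],
    [[0, 0, 0], [0, 0, 80], 60],
    [[0, 0, -3], [5, -20, 110], 60],
    [[0, 0, -7], [14, -54, 130], 60],
    [[0, 0, -11], [24, -88, 146], 60],
    [[0, 0, -15], [34, -124, 146], 60],
    [[0, 0, -19], [44, -160, 146], 60],
    [[0, 0, -23], [54, -198, 146], 60],
    [[0, 0, -27], [64, -236, 146], 60],
  ],
)

```text
t: 4.9
ee_pos: [523.6, -134.3, 150.0]
orientation: [2.641, 1.701, 0.0]
ft_force: [0.5, 0.0, -0.6]
width: 63.6
```

Call:
carry_out(
  targets=[
    [[0, 0, -3], [9, -36, 0], 60],
    [[0, 0, -3], [19, -72, 0], 60],
    [[0, 0, -3], [28, -107, 0], 60],
    [[0, 0, -3], [28, -107, 0], 60],
    [[0, 0, -3], [28, -107, 0], 60],
    [[0, 0, -3], [28, -107, 0], 60],
  ],
)

```text
t: 5.4
ee_pos: [550.8, -239.0, 149.2]
orientation: [-2.682, -1.634, 0.001]
ft_force: [0.4, 0.3, -0.9]
width: 63.6
```

```bash
python3 - <<'E'
from h import *
print(st())
save("wrist","w5.png")
m=vision.camera_model("wrist")
for q in ["jar_mouth","jar","jar_home"]:
    for d in place_of(q,"wrist")[:2]: print(q,round(d["confidence"],2),w("wrist",d["point"]).round(1))
uv,_=cv2.projectPoints(np.array([[591,-163,88]],float),np.array(m["rvec"]),np.array(m["tvec"]),np.array(m["K"]),None);print(uv.reshape(-1,2))
E
```

```text
{'t': 5.4, 'ee_pos': [550.821, -238.984, 149.188], 'orientation': [-2.682, -1.634, 0.001], 'ft_force': [0.437, 0.254, -0.884], 'moment': [-0.006, 0.068, 0.009], 'width': 63.606, 'qpos': [-0.429, 0.479, 1.736, 0.0, 0.928, 0.047]}
jar_mouth 0.62 [ 592.3 -160.3   83.7]
jar 0.85 [ 593.7 -159.2   -2. ]
jar 0.16 [464.7 -78.1   2.2]
jar_home 0.66 [ 590.8 -162.1   63.8]
[[322.2080038   87.02223489]]
```

View pics/w5.png

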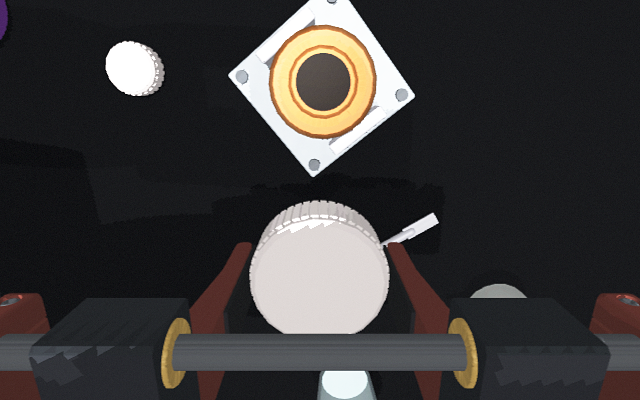

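```bash
python3 - <<'E'
from h import *
from scipy.optimize import least_squares
m=vision.camera_model("wrist")
im=cv2.imread("pics/w5.png");hsv=cv2.cvtColor(im,cv2.COLOR_BGR2HSV)
big=cv2.resize(im[0:170,220:420],None,fx=4,fy=4,interpolation=cv2.INTER_CUBIC);cv2.imwrite("pics/w5z.png",cv2.resize(big,(800,600)) if 0 else big[:600])
def proj(P):return cv2.projectPoints(np.asarray(P,float),np.array(m["rvec"]),np.array(m["tvec"]),np.array(m["K"]),None)[0].reshape(-1,2)
K=np.array(m["K"]);R,_=cv2.Rodrigues(np.array(m["rvec"]));t=np.array(m["tvec"]).ravel();C=-R.T@t
def back(px,z):
    r=np.c_[px,np.ones(len(px))]@np.linalg.inv(K).T@R; s=(z-C[2])/r[:,2]; return C[:2]+r[:,:2]*s[:,None]
hole=((hsv[...,2]<110)).astype(np.uint8);n,l=cv2.connectedComponents(hole);h=(l==l[82,323]).astype(np.uint8);print("hole",h.sum())
def circ(mask,z):
    c=max(cv2.findContours(mask,0,1)[0],key=len);h=cv2.convexHull(c).reshape(-1,2).astype(float)
    p=back(h,z);f=lambda q:np.hypot(p[:,0]-q[0],p[:,1]-q[1])-q[2]
    r=least_squares(f,[590,-162,20],loss="soft_l1",f_scale=.3);print(z,r.x.round(2),np.abs(r.fun).max().round(2))
circ(h,88)
sat=((hsv[...,1]>70)&(hsv[...,0]<30)).astype(np.uint8)
n,l=cv2.connectedComponents(sat);lab=np.argmax(np.bincount(l[20:140,260:385].ravel())[1:])+1;b=(l==lab).astype(np.uint8);print(b.sum())
for z in (57,50,45):circ(b,z)
E
```

```text
hole 2401
88 [ 593.05 -160.42   16.03] 0.2
7088
57 [ 593.03 -160.54   36.64] 0.41
50 [ 593.17 -160.4    37.65] 0.42
45 [ 593.28 -160.31   38.37] 0.43
```

View pics/w5z.png

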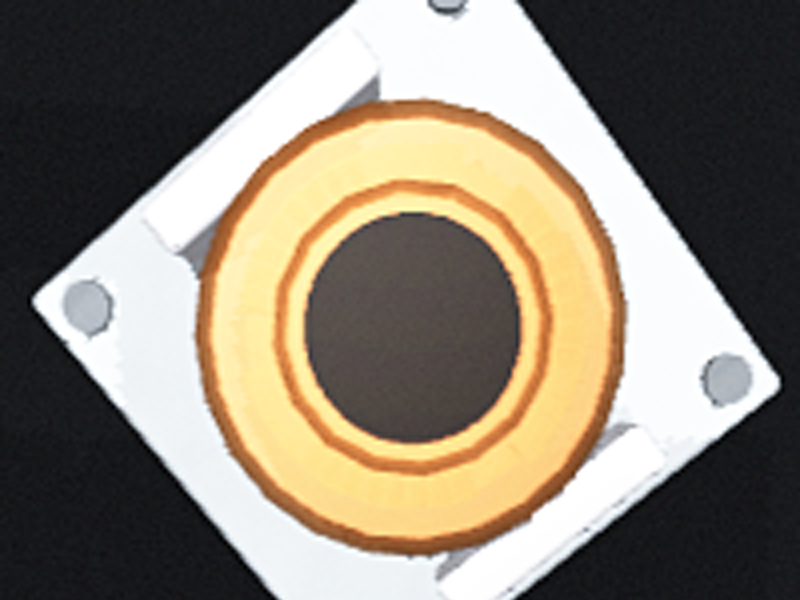

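```bash
python3 - <<'E'
from h import *
from scipy.optimize import minimize
m=vision.camera_model("wrist")
im=cv2.imread("pics/w5.png");hsv=cv2.cvtColor(im,cv2.COLOR_BGR2HSV)
g=((im.min(2)>90)).astype(np.uint8);g[:,392:]=0;g[:,:245]=0;g[:190]=0;g[328:]=0
g=cv2.morphologyEx(g,cv2.MORPH_OPEN,np.ones((3,3)));n,l=cv2.connectedComponents(g);g=(l==l[280,320]).astype(np.uint8)
g=cv2.morphologyEx(g,cv2.MORPH_CLOSE,np.ones((7,7)))
e=np.array(monitor.get_obs()["ee_pos"]);print(e)
t=np.linspace(0,2*np.pi,120)
for dz in (-4.3,-5.3,-3.3):
  z0=e[2]+dz
  def sil(p):
    P=np.array([[p[0]+32*np.cos(a),p[1]+32*np.sin(a),z] for z in (z0,z0+28) for a in t])
    q,_=cv2.projectPoints(P,np.array(m["rvec"]),np.array(m["tvec"]),np.array(m["K"]),None)
    o=np.zeros((400,640),np.uint8);cv2.fillConvexPoly(o,cv2.convexHull((q*16).astype(np.int32)),1,shift=4);o[328:]=0;return o
  f=lambda p:np.sum(sil(p)!=g)
  x,y=e[:2];r=minimize(f,[x,y],method="Nelder-Mead",options=dict(initial_simplex=[[x,y],[x+3,y],[x,y+3]],xatol=.02))
  d=r.x-e[:2]; print(dz,r.x.round(2),r.fun,"lat",(d@[.887,-.462]).round(2),"fwd",(d@[.462,.887]).round(2))
# edges
print([ (v,np.nonzero(g[v])[0].min(),np.nonzero(g[v])[0].max()) for v in (250,270,290)], np.nonzero(g.any(1))[0].min())
E
```

```text
[ 551.36498805 -238.11891672  149.69149569]
-4.3 [ 550.71 -238.14] 706.0 lat -0.57 fwd -0.32
-5.3 [ 550.47 -238.33] 628.0 lat -0.69 fwd -0.6
-3.3 [ 550.78 -237.85] 795.0 lat -0.64 fwd -0.03
[(250, np.int64(255), np.int64(383)), (270, np.int64(249), np.int64(388)), (290, np.int64(250), np.int64(387))] 200
```

Call:
carry_out(
  targets=[
    [[0, 0, 0], [4, 7, -15], 60],
    [[0, 0, 0], [4, 7, -30], 60],
    [[0, 0, 0], [4, 7, -30], 60],
    [[0, 0, 0], [4, 7, -30], 60],
    [[0, 0, 0], [4, 7, -30], 60],
    [[0, 0, 0], [4, 7, -30], 60],
    [[0, 0, 0], [4, 7, -30], 60],
    [[0, 0, 0], [4, 7, -30], 60],
  ],
)

```text
t: 6.27
ee_pos: [556.0, -232.7, 120.4]
orientation: [2.682, 1.635, 0.001]
ft_force: [0.1, -0.4, -0.8]
width: 63.3
```

```bash
cat > rel.py <<'E'
from h import *
from scipy.optimize import minimize, least_squares
import sys
e=np.array(monitor.get_obs()["ee_pos"]);m=vision.camera_model("wrist");im=save("wrist",sys.argv[1])[:,:,::-1].copy()
print(st())
hsv=cv2.cvtColor(im,cv2.COLOR_BGR2HSV)
K=np.array(m["K"]);R,_=cv2.Rodrigues(np.array(m["rvec"]));tt=np.array(m["tvec"]).ravel();C=-R.T@tt;print("cam",C.round(1))
def back(px,z):
    r=np.c_[px,np.ones(len(px))]@np.linalg.inv(K).T@R; s=(z-C[2])/r[:,2]; return C[:2]+r[:,:2]*s[:,None]
g=((im.min(2)>90)).astype(np.uint8);g[:,392:]=0;g[:,:245]=0;g[:190]=0;g[328:]=0
g=cv2.morphologyEx(g,cv2.MORPH_OPEN,np.ones((3,3)));n,l=cv2.connectedComponents(g);g=(l==l[280,320]).astype(np.uint8)
g=cv2.morphologyEx(g,cv2.MORPH_CLOSE,np.ones((7,7)))
t=np.linspace(0,2*np.pi,120);z0=e[2]-4.3
def sil(p):
    P=np.array([[p[0]+32*np.cos(a),p[1]+32*np.sin(a),z] for z in (z0,z0+28) for a in t])
    q,_=cv2.projectPoints(P,np.array(m["rvec"]),np.array(m["tvec"]),K,None)
    o=np.zeros((400,640),np.uint8);cv2.fillConvexPoly(o,cv2.convexHull((q*16).astype(np.int32)),1,shift=4);o[328:]=0;return o
f=lambda p:np.sum(sil(p)!=g)
x,y=e[:2];r=minimize(f,[x,y],method="Nelder-Mead",options=dict(initial_simplex=[[x,y],[x+3,y],[x,y+3]],xatol=.02))
print("cap",r.x.round(2),r.fun)
uv,_=cv2.projectPoints(np.array([[592.5,-161.3,88]]),np.array(m["rvec"]),np.array(m["tvec"]),K,None);u,v=uv.ravel().astype(int)
hole=((hsv[...,2]<110)).astype(np.uint8);n,l=cv2.connectedComponents(hole);h=(l==l[v,u]).astype(np.uint8);print("hole",h.sum(),(u,v))
c=max(cv2.findContours(h,0,1)[0],key=len);hh=cv2.convexHull(c).reshape(-1,2).astype(float);p=back(hh,88)
j=least_squares(lambda q:np.hypot(p[:,0]-q[0],p[:,1]-q[1])-q[2],[592,-162,16],loss="soft_l1",f_scale=.3)
print("jar",j.x.round(2),np.abs(j.fun).max().round(2),"rel jar-cap",(j.x[:2]-r.x).round(2),"jar-tcp",(j.x[:2]-e[:2]).round(2))
E
python3 rel.py w6.png
```

```text
{'t': 6.317, 'ee_pos': [555.856, -232.636, 120.244], 'orientation': [2.682, 1.635, 0.001], 'ft_force': [0.181, -0.3, 0.499], 'moment': [-0.058, 0.098, 0.082], 'width': 63.33, 'qpos': [-0.416, 0.521, 1.747, -0.0, 0.872, 0.06]}
cam [ 592.4 -159.9  281.8]
cap [ 555.23 -232.63] 643.0
hole 3088 (np.int64(319), np.int64(96))
jar [ 592.59 -161.33   16.05] 0.13 rel jar-cap [37.35 71.3 ] jar-tcp [36.62 71.34]
```

View pics/w6.png

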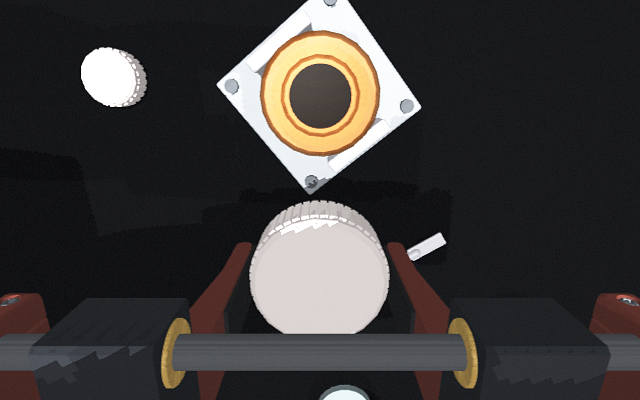

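Call:
carry_out(
  targets=[
    [[0, 0, 0], [14, 27, 0], 60],
    [[0, 0, 0], [27, 52, 0], 60],
    [[0, 0, 0], [37, 71, -5], 60],
    [[0, 0, 0], [37, 71, -15], 60],
    [[0, 0, 0], [37, 71, -21], 60],
    [[0, 0, 0], [37, 71, -21], 60],
    [[0, 0, 0], [37, 71, -21], 60],
    [[0, 0, 0], [37, 71, -21], 60],
  ],
)

```text
t: 6.98
ee_pos: [592.2, -162.4, 98.7]
orientation: [-2.683, -1.634, 0.0]
ft_force: [-1.4, -0.5, -1.0]
width: 63.5
```

```bash
python3 - <<'E'
from h import *
print(st())
im=save("side","s1.png");cv2.imwrite("pics/s1z.png",cv2.resize(im[150:290,280:460,::-1],None,fx=4,fy=4)[:560])
im=save("scene","c1.png");cv2.imwrite("pics/c1z.png",cv2.resize(im[170:310,210:390,::-1],None,fx=4,fy=4)[:560])
E
```

```text
{'t': 6.983, 'ee_pos': [592.229, -162.405, 98.706], 'orientation': [-2.683, -1.634, 0.0], 'ft_force': [-1.408, -0.53, -1.005], 'moment': [-0.047, 0.078, 0.023], 'width': 63.475, 'qpos': [-0.287, 0.566, 1.728, -0.0, 0.847, 0.19]}
```

View pics/s1z.png

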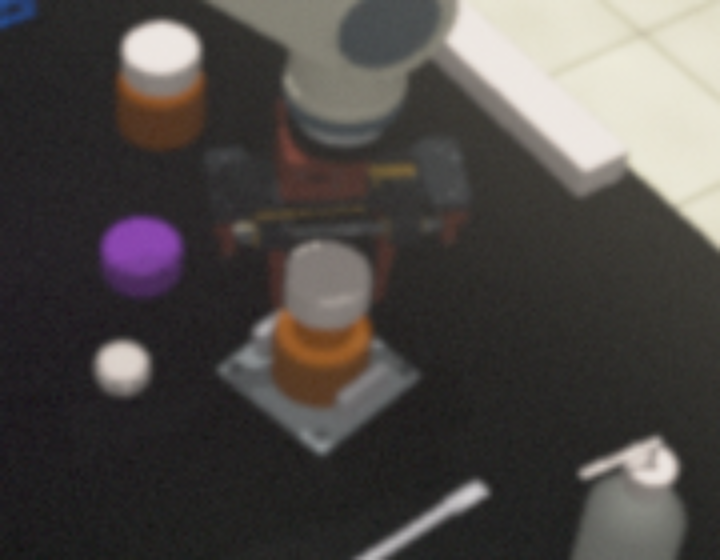

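View pics/c1z.png

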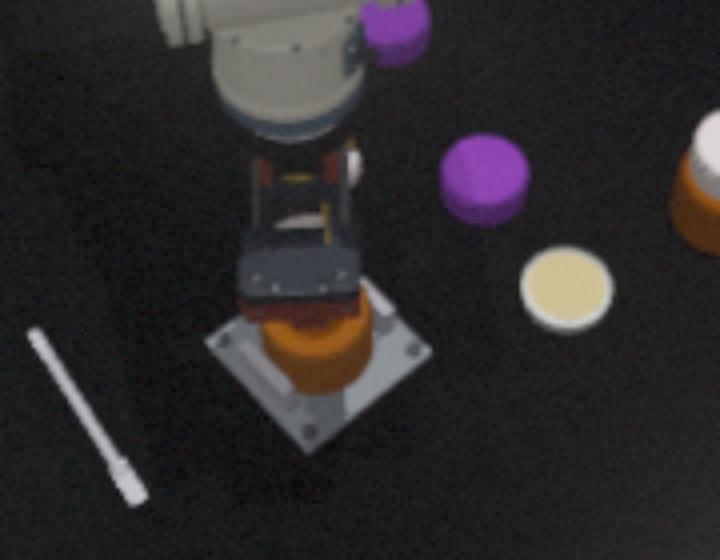

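Call:
carry_out(
  targets=[
    [[0, 0, 0], [0.5, 0.7, -3], 60],
    [[0, 0, 0], [0.5, 0.7, -5], 60],
    [[0, 0, 0], [0.5, 0.7, -7], 60],
    [[0, 0, 0], [0.5, 0.7, -8], 60],
    [[0, 0, 0], [0.5, 0.7, -8], 60],
  ],
)

```text
t: 7.5
ee_pos: [592.9, -160.7, 90.3]
orientation: [-2.682, -1.635, 0.001]
ft_force: [-0.3, 0.4, 0.1]
width: 63.4
```

```bash
python3 -c "
from h import *
print(st())"
```

```text
{'t': 7.5, 'ee_pos': [592.883, -160.687, 90.294], 'orientation': [-2.682, -1.635, 0.001], 'ft_force': [-0.251, 0.368, 0.057], 'moment': [-0.09, 0.111, 0.026], 'width': 63.422, 'qpos': [-0.284, 0.579, 1.731, -0.0, 0.833, 0.192]}
```

Call:
carry_out(
  targets=[
    [[0, 0, 0], [-0.2, -0.4, -1], 60],
    [[0, 0, 0], [-0.2, -0.4, -2], 60],
    [[0, 0, 0], [-0.2, -0.4, -3], 60],
    [[0, 0, 0], [-0.2, -0.4, -3], 60],
  ],
)

```text
t: 7.83
ee_pos: [593.1, -161.2, 88.1]
orientation: [2.682, 1.635, 0.0]
ft_force: [-1.1, 0.6, 4.3]
width: 63.4
```

Call:
carry_out(
  targets=[
    [[0, 0, 0], [0, 0, -1], 60],
    [[0, 0, 0], [0, 0, -2], 60],
    [[0, 0, 0], [0, 0, -2], 60],
  ],
)

```text
t: 8.08
ee_pos: [593.3, -161.2, 87.6]
orientation: [2.682, 1.635, 0.001]
ft_force: [-5.8, 2.6, 16.8]
width: 63.2
```

```bash
python3 -c "
from h import *
print(st())"
```

```text
{'t': 8.083, 'ee_pos': [593.265, -161.2, 87.581], 'orientation': [2.682, 1.635, 0.001], 'ft_force': [-5.82, 2.569, 16.814], 'moment': [0.21, 1.193, -0.026], 'width': 63.206, 'qpos': [-0.285, 0.583, 1.731, 0.0, 0.827, 0.191]}
```

Call:
carry_out(
  targets=[
    [[0, 0, 0], [0, 0, 1], 60],
    [[0, 0, 0], [-0.5, 0.3, 1.6], 60],
    [[0, 0, 0], [-0.8, 0.4, 1.6], 60],
    [[0, 0, 0], [-0.8, 0.4, 1.6], 60],
  ],
)

```text
t: 8.42
ee_pos: [593.0, -161.0, 88.0]
orientation: [2.681, 1.635, 0.002]
ft_force: [-0.2, -0.2, 5.9]
width: 63.4
```

```bash
python3 -c "
from h import *
print(st())"
```

```text
{'t': 8.417, 'ee_pos': [592.977, -161.042, 88.015], 'orientation': [2.681, 1.635, 0.002], 'ft_force': [-0.226, -0.151, 5.894], 'moment': [-0.223, 0.107, -0.038], 'width': 63.411, 'qpos': [-0.285, 0.581, 1.733, -0.0, 0.825, 0.191]}
```

Call:
carry_out(
  targets=[
    [[0, 0, 4], [0, 0, 0], 60],
    [[0, 0, 8], [0, 0, 0], 60],
    [[0, 0, 12], [0, 0, 0], 60],
    [[0, 0, 16], [0, 0, 0], 60],
  ],
)

```text
t: 8.75
ee_pos: [591.8, -160.7, 86.8]
orientation: [-2.425, -1.997, 0.001]
ft_force: [-0.2, -1.0, -0.6]
width: 63.6
```

```bash
python3 -c "
from h import *
print(st())"
```

```text
{'t': 8.75, 'ee_pos': [591.848, -160.673, 86.777], 'orientation': [-2.425, -1.997, 0.001], 'ft_force': [-0.175, -0.975, -0.63], 'moment': [-0.269, 0.112, -0.002], 'width': 63.636, 'qpos': [-0.284, 0.583, 1.734, -0.0, 0.825, -0.091]}
```

Call:
carry_out(
  targets=[
    [[0, 0, 0], [0, 0, -1], 60],
    [[0, 0, 0], [0, 0, -2], 60],
    [[0, 0, 0], [0, 0, -2.7], 60],
    [[0, 0, 0], [0, 0, -2.7], 60],
  ],
)

```text
t: 9.08
ee_pos: [592.0, -160.7, 84.2]
orientation: [-2.43, -1.991, 0.0]
ft_force: [0.2, -0.6, -0.9]
width: 63.3
```

```bash
python3 -c "
from h import *
print(st())"
```

```text
{'t': 9.083, 'ee_pos': [592.042, -160.726, 84.199], 'orientation': [-2.43, -1.991, 0.0], 'ft_force': [0.23, -0.568, -0.901], 'moment': [-0.129, -0.019, 0.025], 'width': 63.318, 'qpos': [-0.284, 0.587, 1.735, 0.0, 0.82, -0.087]}
```

Below the ribs, no contact yet. Continue to the ledge.

Call:
carry_out(
  targets=[
    [[0, 0, 0], [0, 0, -0.5], 60],
    [[0, 0, 0], [0, 0, -1], 60],
    [[0, 0, 0], [0, 0, -1], 60],
  ],
)

```text
t: 9.33
ee_pos: [592.1, -160.7, 83.8]
orientation: [-2.429, -1.992, 0.0]
ft_force: [0.2, 0.4, 2.0]
width: 63.4
```

```bash
python3 -c "
from h import *
print(st())"
```

```text
{'t': 9.333, 'ee_pos': [592.136, -160.746, 83.783], 'orientation': [-2.429, -1.992, 0.0], 'ft_force': [0.17, 0.364, 2.04], 'moment': [-0.076, 0.121, -0.014], 'width': 63.377, 'qpos': [-0.284, 0.587, 1.735, -0.0, 0.819, -0.088]}
```

Call:
carry_out(
  targets=[
    [[0, 0, 0], [0, 0, -0.3], 60],
    [[0, 0, 4], [0, 0, -0.3], 60],
    [[0, 0, 8], [0, 0, -0.3], 60],
    [[0, 0, 12], [0, 0, -0.3], 60],
    [[0, 0, 12], [0, 0, -0.3], 60],
  ],
)

```text
t: 9.75
ee_pos: [592.6, -160.8, 83.7]
orientation: [2.204, 2.238, 0.001]
ft_force: [-0.5, 0.2, 3.4]
width: 63.4
```

```bash
python3 -c "
from h import *
print(st())"
```

```text
{'t': 9.75, 'ee_pos': [592.563, -160.833, 83.699], 'orientation': [2.204, 2.238, 0.001], 'ft_force': [-0.471, 0.17, 3.414], 'moment': [-0.061, -0.009, 0.088], 'width': 63.361, 'qpos': [-0.284, 0.588, 1.735, 0.0, 0.818, -0.3]}
```

Still on the ledge at 3.4 N, turning easily. Continue backwards in small batches.

Call:
carry_out(
  targets=[
    [[0, 0, 4], [0, 0, 0], 60],
    [[0, 0, 8], [0, 0, 0], 60],
    [[0, 0, 12], [0, 0, 0], 60],
  ],
)

```text
t: 10.0
ee_pos: [592.6, -160.9, 83.7]
orientation: [1.96, 2.454, 0.001]
ft_force: [-1.1, -0.1, 4.5]
width: 63.1
```

```bash
python3 -c "
from h import *
print(st())"
```

```text
{'t': 10.0, 'ee_pos': [592.577, -160.852, 83.73], 'orientation': [1.96, 2.454, 0.001], 'ft_force': [-1.131, -0.136, 4.491], 'moment': [-0.104, 0.014, 0.008], 'width': 63.086, 'qpos': [-0.284, 0.588, 1.735, 0.0, 0.818, -0.508]}
```

Call:
carry_out(
  targets=[
    [[0, 0, 3], [0, 0, 0], 60],
    [[0, 0, 6], [0, 0, 0], 60],
  ],
)

```text
t: 10.17
ee_pos: [592.6, -160.8, 83.7]
orientation: [1.83, 2.553, 0.001]
ft_force: [-1.1, -0.8, 4.5]
width: 63.4
```

Call:
carry_out(
  targets=[
    [[0, 0, 3], [0, 0, 0], 60],
    [[0, 0, 6], [0, 0, 0], 60],
  ],
)

```text
t: 10.33
ee_pos: [592.6, -160.8, 83.7]
orientation: [1.694, 2.645, 0.001]
ft_force: [-0.4, 0.5, 4.7]
width: 63.0
```

```bash
python3 -c "
from h import *
print(st())"
```

```text
{'t': 10.333, 'ee_pos': [592.58, -160.832, 83.704], 'orientation': [1.694, 2.645, 0.001], 'ft_force': [-0.364, 0.513, 4.719], 'moment': [-0.114, 0.115, -0.001], 'width': 62.997, 'qpos': [-0.284, 0.588, 1.735, 0.0, 0.818, -0.716]}
```

Call:
carry_out(
  targets=[
    [[0, 0, 3], [0, 0, 0], 60],
    [[0, 0, 6], [0, 0, 0], 60],
  ],
)

```text
t: 10.5
ee_pos: [592.6, -160.8, 83.7]
orientation: [1.553, 2.73, 0.0]
ft_force: [1.2, -0.3, 3.8]
width: 63.1
```

Call:
carry_out(
  targets=[
    [[0, 0, 3], [0, 0, 0], 60],
    [[0, 0, 6], [0, 0, 0], 60],
  ],
)

```text
t: 10.67
ee_pos: [592.5, -160.8, 83.7]
orientation: [1.408, 2.807, 0.0]
ft_force: [-1.5, -0.8, 3.9]
width: 63.2
```

Call:
carry_out(
  targets=[
    [[0, 0, 3], [0, 0, 0], 60],
    [[0, 0, 6], [0, 0, 0], 60],
  ],
)

```text
t: 10.83
ee_pos: [592.6, -160.9, 83.7]
orientation: [1.259, 2.877, 0.0]
ft_force: [-0.8, 0.7, 4.3]
width: 62.8
```

```bash
python3 -c "
from h import *
print(st())"
```

```text
{'t': 10.833, 'ee_pos': [592.575, -160.864, 83.716], 'orientation': [1.259, 2.877, 0.0], 'ft_force': [-0.768, 0.706, 4.32], 'moment': [-0.016, 0.024, -0.077], 'width': 62.766, 'qpos': [-0.284, 0.588, 1.735, 0.0, 0.818, -1.03]}
```

Call:
carry_out(
  targets=[
    [[0, 0, 3], [0, 0, 0], 60],
    [[0, 0, 6], [0, 0, 0], 60],
  ],
)

```text
t: 11.0
ee_pos: [592.6, -160.8, 83.7]
orientation: [1.107, 2.939, 0.0]
ft_force: [0.0, 0.2, 4.3]
width: 63.2
```

Call:
carry_out(
  targets=[
    [[0, 0, 3], [0, 0, 0], 60],
    [[0, 0, 6], [0, 0, 0], 60],
  ],
)

```text
t: 11.17
ee_pos: [592.6, -160.8, 83.7]
orientation: [0.951, 2.993, 0.0]
ft_force: [-0.8, 0.6, 3.8]
width: 63.5
```

```bash
python3 -c "
from h import *
print(st())"
```

```text
{'t': 11.167, 'ee_pos': [592.564, -160.836, 83.693], 'orientation': [0.951, 2.993, 0.0], 'ft_force': [-0.771, 0.604, 3.797], 'moment': [0.064, 0.004, -0.07], 'width': 63.466, 'qpos': [-0.284, 0.588, 1.735, 0.0, 0.818, -1.24]}
```

Call:
carry_out(
  targets=[
    [[0, 0, 3], [0, 0, 0], 60],
    [[0, 0, 6], [0, 0, 0], 60],
  ],
)

```text
t: 11.33
ee_pos: [592.6, -160.8, 83.7]
orientation: [0.793, 3.039, 0.0]
ft_force: [-0.8, 0.5, 4.3]
width: 63.4
```

Call:
carry_out(
  targets=[
    [[0, 0, 3], [0, 0, 0], 60],
    [[0, 0, 6], [0, 0, 0], 60],
  ],
)

```text
t: 11.5
ee_pos: [592.4, -160.8, 83.6]
orientation: [0.633, 3.076, 0.0]
ft_force: [-0.8, 1.2, 2.4]
width: 63.2
```

```bash
python3 -c "
from h import *
print(st())"
```

```text
{'t': 11.5, 'ee_pos': [592.38, -160.806, 83.615], 'orientation': [0.633, 3.076, 0.0], 'ft_force': [-0.764, 1.181, 2.439], 'moment': [0.049, 0.073, -0.064], 'width': 63.211, 'qpos': [-0.284, 0.588, 1.735, 0.0, 0.818, -1.449]}
```

Call:
carry_out(
  targets=[
    [[0, 0, 0], [0, 0, -0.2], 60],
    [[0, 0, 0], [0, 0, -0.3], 60],
  ],
)

```text
t: 11.67
ee_pos: [592.5, -160.8, 83.4]
orientation: [0.638, 3.075, -0.0]
ft_force: [-0.1, -0.3, 6.0]
width: 63.3
```

Call:
carry_out(
  targets=[
    [[0, 0, 2], [0, 0, 0], 60],
    [[0, 0, 2], [0, 0, 0], 60],
  ],
)

```text
t: 11.83
ee_pos: [592.4, -160.8, 83.3]
orientation: [0.582, 3.087, -0.0]
ft_force: [-0.8, 0.1, 5.1]
width: 63.0
```

```bash
python3 -c "
from h import *
print(st())"
```

```text
{'t': 11.833, 'ee_pos': [592.374, -160.8, 83.322], 'orientation': [0.582, 3.087, -0.0], 'ft_force': [-0.806, 0.137, 5.117], 'moment': [-0.075, 0.105, -0.047], 'width': 62.98, 'qpos': [-0.284, 0.588, 1.735, -0.0, 0.818, -1.482]}
```

Call:
carry_out(
  targets=[
    [[0, 0, 2], [0, 0, 0], 60],
    [[0, 0, 2], [0, 0, 0], 60],
  ],
)

```text
t: 12.0
ee_pos: [592.0, -160.8, 83.1]
orientation: [-0.528, -3.097, 0.0]
ft_force: [0.0, 0.1, 3.4]
width: 63.4
```

Call:
carry_out(
  targets=[
    [[0, 0, 2], [0, 0, 0], 60],
    [[0, 0, 2], [0, 0, 0], 60],
  ],
)

```text
t: 12.17
ee_pos: [592.1, -160.8, 82.7]
orientation: [0.474, 3.106, 0.0]
ft_force: [0.8, -0.8, -1.0]
width: 63.4
```

```bash
python3 -c "
from h import *
print(st())"
```

```text
{'t': 12.167, 'ee_pos': [592.115, -160.762, 82.734], 'orientation': [0.474, 3.106, 0.0], 'ft_force': [0.844, -0.788, -0.985], 'moment': [-0.073, -0.124, -0.009], 'width': 63.447, 'qpos': [-0.285, 0.589, 1.735, 0.0, 0.817, -1.553]}
```

Force vanished and it sank: the drop. Following it down without turning.

Call:
carry_out(
  targets=[
    [[0, 0, 0], [0, 0, -0.8], 60],
    [[0, 0, 0], [0, 0, -1.6], 60],
    [[0, 0, 0], [0, 0, -2], 60],
  ],
)

```text
t: 12.42
ee_pos: [592.3, -160.7, 80.7]
orientation: [0.473, 3.105, 0.0]
ft_force: [0.3, -0.1, 1.1]
width: 63.3
```

```bash
python3 -c "
from h import *
print(st())"
```

```text
{'t': 12.417, 'ee_pos': [592.285, -160.703, 80.73], 'orientation': [0.473, 3.105, 0.0], 'ft_force': [0.349, -0.139, 1.084], 'moment': [-0.004, -0.213, 0.027], 'width': 63.35, 'qpos': [-0.284, 0.592, 1.736, 0.0, 0.814, -1.553]}
```

Call:
carry_out(
  targets=[
    [[0, 0, 0], [0, 0, -0.8], 60],
    [[0, 0, 0], [0, 0, -1.6], 60],
    [[0, 0, 0], [0, 0, -2], 60],
  ],
)

```text
t: 12.67
ee_pos: [592.2, -160.7, 78.9]
orientation: [0.472, 3.106, 0.0]
ft_force: [2.5, 0.2, 0.5]
width: 63.3
```

```bash
python3 -c "
from h import *
print(st())"
```

```text
{'t': 12.667, 'ee_pos': [592.224, -160.726, 78.861], 'orientation': [0.472, 3.106, 0.0], 'ft_force': [2.458, 0.243, 0.46], 'moment': [0.002, -0.273, 0.101], 'width': 63.318, 'qpos': [-0.284, 0.595, 1.736, 0.0, 0.81, -1.554]}
```

Call:
carry_out(
  targets=[
    [[0, 0, 0], [0.3, 0, -0.8], 60],
    [[0, 0, 0], [0.3, 0, -1.6], 60],
    [[0, 0, 0], [0.3, 0, -2], 60],
  ],
)

```text
t: 12.92
ee_pos: [592.2, -160.7, 76.7]
orientation: [-0.471, -3.106, -0.0]
ft_force: [0.1, -0.5, 0.3]
width: 63.2
```

Call:
carry_out(
  targets=[
    [[0, 0, 0], [0, 0, -0.8], 60],
    [[0, 0, 0], [0, 0, -1.6], 60],
    [[0, 0, 0], [0, 0, -1.6], 60],
  ],
)

```text
t: 13.17
ee_pos: [592.1, -160.7, 75.1]
orientation: [-0.471, -3.105, -0.0]
ft_force: [0.6, 0.6, -0.4]
width: 63.4
```

```bash
python3 -c "
from h import *
print(st())"
```

```text
{'t': 13.167, 'ee_pos': [592.147, -160.69, 75.082], 'orientation': [-0.471, -3.105, -0.0], 'ft_force': [0.604, 0.561, -0.398], 'moment': [-0.01, -0.092, 0.045], 'width': 63.357, 'qpos': [-0.284, 0.601, 1.737, -0.0, 0.805, -1.554]}
```

Call:
carry_out(
  targets=[
    [[0, 0, 0], [0, 0, -0.7], 60],
    [[0, 0, 0], [0, 0, -1.2], 60],
    [[0, 0, 0], [0, 0, -1.5], 60],
  ],
)

```text
t: 13.42
ee_pos: [592.2, -160.7, 73.7]
orientation: [-0.471, -3.106, -0.0]
ft_force: [-0.9, -0.2, -0.9]
width: 63.3
```

Call:
carry_out(
  targets=[
    [[0, 0, 0], [0, 0, -0.4], 60],
    [[0, 0, 0], [0, 0, -0.6], 60],
    [[0, 0, 0], [0, 0, -0.6], 60],
  ],
)

```text
t: 13.67
ee_pos: [592.4, -160.7, 73.3]
orientation: [-0.471, -3.106, -0.0]
ft_force: [0.6, 0.7, -0.3]
width: 63.4
```

```bash
python3 -c "
from h import *
print(st())"
```

```text
{'t': 13.667, 'ee_pos': [592.381, -160.715, 73.298], 'orientation': [-0.471, -3.106, -0.0], 'ft_force': [0.569, 0.73, -0.333], 'moment': [0.071, -0.009, -0.009], 'width': 63.359, 'qpos': [-0.284, 0.603, 1.737, 0.0, 0.801, -1.554]}
```

Call:
carry_out(
  targets=[
    [[0, 0, 0], [0, 0, -0.3], 60],
    [[0, 0, 0], [0, 0, -0.5], 60],
    [[0, 0, 0], [0, 0, -0.5], 60],
  ],
)

```text
t: 13.92
ee_pos: [592.4, -160.7, 73.2]
orientation: [0.471, 3.106, -0.0]
ft_force: [-1.4, 1.3, 5.2]
width: 63.2
```

```bash
python3 -c "
from h import *
print(st())"
```

```text
{'t': 13.917, 'ee_pos': [592.447, -160.748, 73.209], 'orientation': [0.471, 3.106, -0.0], 'ft_force': [-1.439, 1.34, 5.195], 'moment': [0.057, 0.316, -0.005], 'width': 63.208, 'qpos': [-0.284, 0.603, 1.737, -0.0, 0.801, -1.554]}
```

Seated in the entries. Now clockwise, following down.

Call:
carry_out(
  targets=[
    [[0, 0, -3], [0, 0, 0], 60],
    [[0, 0, -6], [0, 0, -0.1], 60],
    [[0, 0, -9], [0, 0, -0.2], 60],
  ],
)

```text
t: 14.17
ee_pos: [593.1, -160.9, 73.2]
orientation: [0.717, 3.057, -0.0]
ft_force: [-0.6, -0.5, 4.8]
width: 63.2
```

```bash
python3 -c "
from h import *
print(st())"
```

```text
{'t': 14.167, 'ee_pos': [593.116, -160.94, 73.176], 'orientation': [0.717, 3.057, -0.0], 'ft_force': [-0.61, -0.459, 4.819], 'moment': [0.073, 0.044, 0.026], 'width': 63.221, 'qpos': [-0.284, 0.604, 1.737, -0.0, 0.8, -1.394]}
```

Call:
carry_out(
  targets=[
    [[0, 0, -3], [0, 0, -0.1], 60],
    [[0, 0, -6], [0, 0, -0.3], 60],
    [[0, 0, -9], [0, 0, -0.5], 60],
  ],
)

```text
t: 14.42
ee_pos: [593.4, -160.9, 72.9]
orientation: [0.954, 2.991, 0.0]
ft_force: [-0.7, 1.6, 5.9]
width: 63.5
```

Call:
carry_out(
  targets=[
    [[0, 0, -3], [0, 0, -0.2], 60],
    [[0, 0, -6], [0, 0, -0.4], 60],
    [[0, 0, -9], [0, 0, -0.6], 60],
  ],
)

```text
t: 14.67
ee_pos: [593.2, -160.8, 72.2]
orientation: [1.186, 2.907, 0.001]
ft_force: [-0.2, 1.5, 5.0]
width: 63.5
```

```bash
python3 -c "
from h import *
print(st())"
```

```text
{'t': 14.667, 'ee_pos': [593.226, -160.811, 72.186], 'orientation': [1.186, 2.907, 0.001], 'ft_force': [-0.232, 1.514, 5.021], 'moment': [0.307, 0.02, 0.038], 'width': 63.55, 'qpos': [-0.284, 0.605, 1.737, 0.0, 0.798, -1.08]}
```

Threading in (down 1 mm at 27°).

Call:
carry_out(
  targets=[
    [[0, 0, -3], [0, 0, -0.2], 60],
    [[0, 0, -6], [0, 0, -0.4], 60],
    [[0, 0, -9], [0, 0, -0.6], 60],
  ],
)

```text
t: 14.92
ee_pos: [593.1, -160.8, 71.5]
orientation: [1.411, 2.805, 0.001]
ft_force: [-0.5, 1.6, 3.7]
width: 63.5
```

Call:
carry_out(
  targets=[
    [[0, 0, -3], [0, 0, -0.2], 60],
    [[0, 0, -6], [0, 0, -0.4], 60],
    [[0, 0, -9], [0, 0, -0.6], 60],
  ],
)

```text
t: 15.17
ee_pos: [593.1, -160.7, 70.8]
orientation: [1.627, 2.686, 0.001]
ft_force: [-0.1, 1.4, 3.8]
width: 63.2
```

```bash
python3 -c "
from h import *
print(st())"
```

```text
{'t': 15.167, 'ee_pos': [593.082, -160.701, 70.826], 'orientation': [1.627, 2.686, 0.001], 'ft_force': [-0.099, 1.368, 3.81], 'moment': [0.28, -0.054, 0.013], 'width': 63.178, 'qpos': [-0.284, 0.607, 1.737, 0.0, 0.795, -0.766]}
```

Call:
carry_out(
  targets=[
    [[0, 0, -3], [0, 0, -0.25], 60],
    [[0, 0, -6], [0, 0, -0.5], 60],
    [[0, 0, -9], [0, 0, -0.7], 60],
  ],
)

```text
t: 15.42
ee_pos: [593.1, -160.7, 70.1]
orientation: [1.833, 2.55, 0.001]
ft_force: [-0.2, 2.2, 3.4]
width: 63.4
```

Call:
carry_out(
  targets=[
    [[0, 0, -3], [0, 0, -0.25], 60],
    [[0, 0, -6], [0, 0, -0.5], 60],
    [[0, 0, -9], [0, 0, -0.7], 60],
  ],
)

```text
t: 15.67
ee_pos: [593.1, -160.7, 69.4]
orientation: [2.027, 2.399, 0.001]
ft_force: [0.3, 1.3, 2.5]
width: 63.2
```

```bash
python3 -c "
from h import *
print(st())"
```

```text
{'t': 15.667, 'ee_pos': [593.112, -160.698, 69.388], 'orientation': [2.027, 2.399, 0.001], 'ft_force': [0.338, 1.259, 2.471], 'moment': [0.187, -0.094, 0.047], 'width': 63.217, 'qpos': [-0.284, 0.609, 1.738, 0.0, 0.793, -0.452]}
```

Call:
carry_out(
  targets=[
    [[0, 0, -3], [0, 0, -0.3], 60],
    [[0, 0, -6], [0, 0, -0.6], 60],
    [[0, 0, -9], [0, 0, -0.8], 60],
  ],
)

```text
t: 15.92
ee_pos: [593.2, -160.7, 68.7]
orientation: [2.209, 2.232, 0.002]
ft_force: [0.1, 1.5, 4.3]
width: 63.4
```

```bash
python3 -c "
from h import *
print(st())"
```

```text
{'t': 15.917, 'ee_pos': [593.224, -160.729, 68.662], 'orientation': [2.209, 2.232, 0.002], 'ft_force': [0.142, 1.463, 4.261], 'moment': [0.176, -0.119, 0.02], 'width': 63.431, 'qpos': [-0.284, 0.611, 1.738, 0.0, 0.791, -0.295]}
```

Call:
carry_out(
  targets=[
    [[0, 0, -3], [0, 0, -0.2], 60],
    [[0, 0, -6], [0, 0, -0.4], 60],
  ],
)

```text
t: 16.08
ee_pos: [593.2, -160.8, 68.3]
orientation: [2.323, 2.113, 0.002]
ft_force: [0.2, 1.5, 4.9]
width: 63.6
```

```bash
python3 -c "
from h import *
print(st())"
```

```text
{'t': 16.083, 'ee_pos': [593.209, -160.811, 68.257], 'orientation': [2.323, 2.113, 0.002], 'ft_force': [0.185, 1.526, 4.864], 'moment': [-0.001, 0.075, 0.072], 'width': 63.642, 'qpos': [-0.284, 0.611, 1.738, 0.0, 0.791, -0.19]}
```

Call:
carry_out(
  targets=[
    [[0, 0, -3], [0, 0, -0.1], 60],
    [[0, 0, -5], [0, 0, -0.1], 60],
  ],
)

```text
t: 16.25
ee_pos: [593.3, -160.9, 68.3]
orientation: [2.412, 2.01, 0.002]
ft_force: [-0.8, -1.1, 3.8]
width: 63.3
```

```bash
python3 -c "
from h import *
print(st())"
```

```text
{'t': 16.25, 'ee_pos': [593.304, -160.929, 68.264], 'orientation': [2.412, 2.01, 0.002], 'ft_force': [-0.772, -1.109, 3.826], 'moment': [-0.019, 0.088, 0.021], 'width': 63.273, 'qpos': [-0.284, 0.611, 1.738, -0.0, 0.791, -0.103]}
```

Call:
carry_out(
  targets=[
    [[0, 0, -2], [0, 0, 0], 60],
    [[0, 0, -4], [0, 0, 0], 60],
  ],
)

```text
t: 16.42
ee_pos: [593.3, -161.0, 68.3]
orientation: [2.48, 1.926, 0.002]
ft_force: [0.8, -0.6, 4.6]
width: 63.1
```

```bash
python3 -c "
from h import *
print(st())"
```

```text
{'t': 16.417, 'ee_pos': [593.254, -160.98, 68.256], 'orientation': [2.48, 1.926, 0.002], 'ft_force': [0.813, -0.575, 4.558], 'moment': [-0.065, 0.099, 0.024], 'width': 63.077, 'qpos': [-0.284, 0.611, 1.738, -0.0, 0.791, -0.034]}
```

Call:
carry_out(
  targets=[
    [[0, 0, -2], [0, 0, 0], 60],
    [[0, 0, -4], [0, 0, 0], 60],
  ],
)

```text
t: 16.58
ee_pos: [593.3, -161.2, 68.3]
orientation: [2.546, 1.838, 0.001]
ft_force: [-0.2, -2.3, 3.3]
width: 63.3
```

```bash
python3 -c "
from h import *
print(st())"
```

```text
{'t': 16.583, 'ee_pos': [593.269, -161.167, 68.294], 'orientation': [2.546, 1.838, 0.001], 'ft_force': [-0.2, -2.308, 3.271], 'moment': [-0.559, 0.114, 0.141], 'width': 63.35, 'qpos': [-0.284, 0.611, 1.738, -0.0, 0.791, 0.036]}
```

Call:
carry_out(
  targets=[
    [[0, 0, -1], [0, 0, 0], 60],
    [[0, 0, -2], [0, 0, 0], 60],
  ],
)

```text
t: 16.75
ee_pos: [593.2, -161.5, 68.3]
orientation: [2.575, 1.795, 0.001]
ft_force: [1.3, -3.9, 5.6]
width: 63.7
```

```bash
python3 -c "
from h import *
print(st())"
```

```text
{'t': 16.75, 'ee_pos': [593.224, -161.527, 68.275], 'orientation': [2.575, 1.795, 0.001], 'ft_force': [1.262, -3.909, 5.599], 'moment': [-0.674, 0.114, 0.68], 'width': 63.661, 'qpos': [-0.285, 0.611, 1.738, -0.001, 0.79, 0.069]}
```

Call:
carry_out(
  targets=[
    [[0, 0, 1], [0, 0.2, 0.3], 60],
    [[0, 0, 1.5], [0, 0.3, 0.5], 60],
  ],
)

```text
t: 16.92
ee_pos: [593.2, -161.2, 68.3]
orientation: [2.55, 1.831, 0.001]
ft_force: [1.2, -4.8, -0.3]
width: 63.4
```

```bash
python3 -c "
from h import *
print(st())"
```

```text
{'t': 16.917, 'ee_pos': [593.202, -161.159, 68.329], 'orientation': [2.55, 1.831, 0.001], 'ft_force': [1.234, -4.822, -0.296], 'moment': [-0.908, -0.224, 0.12], 'width': 63.38, 'qpos': [-0.284, 0.611, 1.738, -0.001, 0.79, 0.041]}
```

Relaxed. Open, then rise.

Call:
carry_out(
  targets=[
    [[0, 0, 0], [0, 0, 0], 68],
    [[0, 0, 0], [0, 0, 0], 80],
    [[0, 0, 0], [0, 0, 0], 87],
    [[0, 0, 0], [0, 0, 0], 87],
    [[0, 0, 0], [0, 0, 0], 87],
    [[0, 0, 0], [0, 0, 10], 87],
    [[0, 0, 0], [0, 0, 35], 87],
    [[0, 0, 0], [0, 0, 70], 87],
    [[0, 0, 0], [0, 0, 90], 87],
    [[0, 0, 0], [0, 0, 90], 87],
  ],
)

```text
t: 17.75
ee_pos: [595.4, -161.2, 163.6]
orientation: [2.548, 1.826, 0.008]
ft_force: [1.8, 0.5, -0.3]
width: 87.1
```

Call:
carry_out(
  targets=[
    [[0, 0, 0], [-20, -30, 10], 87],
    [[0, 0, 0], [-40, -60, 10], 87],
    [[0, 0, 0], [-40, -60, 10], 87],
    [[0, 0, 0], [-40, -60, 10], 87],
    [[0, 0, 0], [-40, -60, 10], 87],
  ],
)

```text
t: 18.17
ee_pos: [552.3, -220.2, 167.8]
orientation: [-2.554, -1.828, -0.0]
ft_force: [0.0, -0.5, 0.9]
width: 87.5
```

```bash
python3 - <<'E'
from h import *
print(st())
save("wrist","w7.png")
im=save("side","s2.png");cv2.imwrite("pics/s2z.png",cv2.resize(im[150:290,280:460,::-1],None,fx=4,fy=4)[:560])
im=save("scene","c2.png");cv2.imwrite("pics/c2z.png",cv2.resize(im[130:310,210:450,::-1],None,fx=3,fy=3))
E
```

```text
{'t': 18.167, 'ee_pos': [552.32, -220.203, 167.843], 'orientation': [-2.554, -1.828, -0.0], 'ft_force': [0.015, -0.52, 0.86], 'moment': [-0.007, 0.095, 0.049], 'width': 87.498, 'qpos': [-0.4, 0.446, 1.739, 0.0, 0.957, -0.072]}
```

View pics/w7.png

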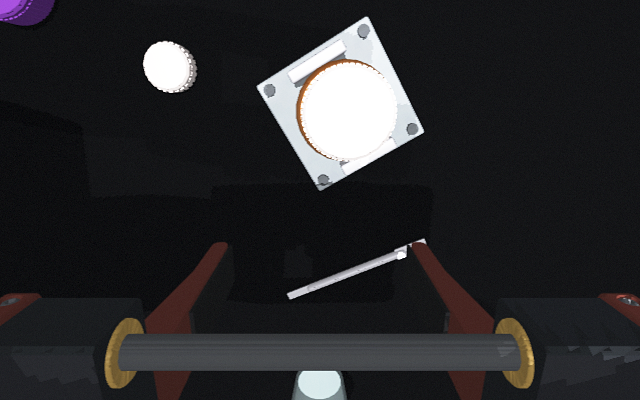

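View pics/s2z.png

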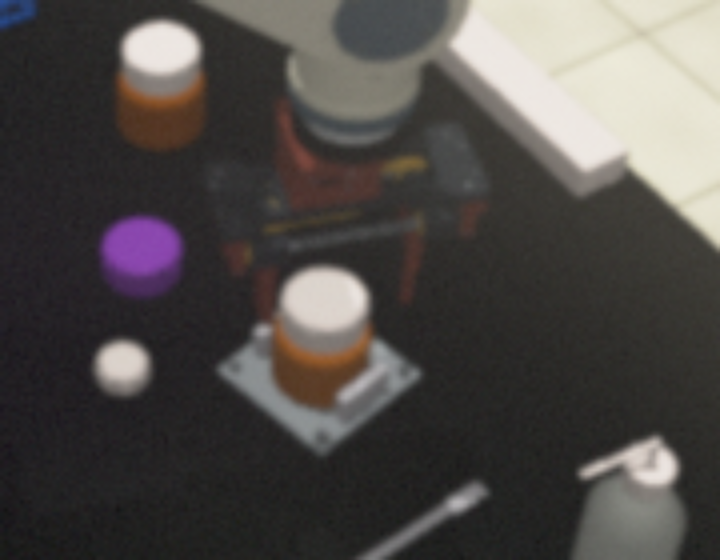

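View pics/c2z.png

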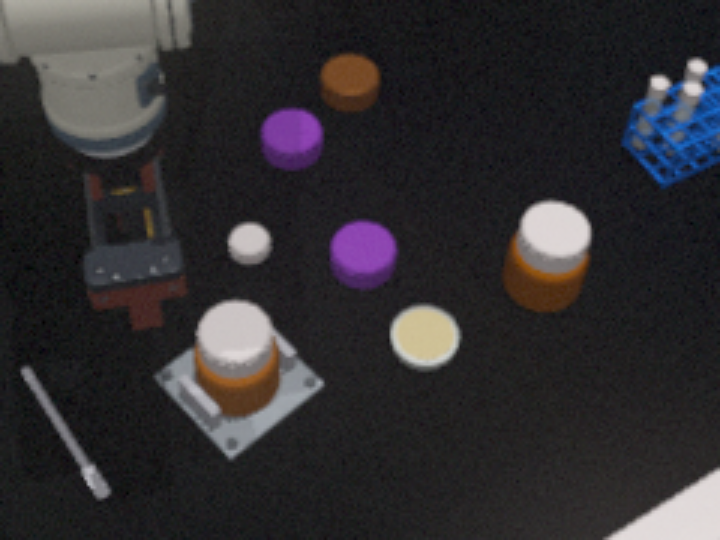

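The cap sits level on the jar (wrist picture at about (348, 110)), looks like the full jar's, and the neighbours haven't moved. Handing in.

```bash
python3 -c "
from h import *
print(order.close_job()); print(st()['t'])"
```

```text
the job is handed in; nothing more can be done
None
the job is handed in; nothing more can be done
```

The white cap is screwed home on the amber jar, the gripper has let go and is clear, and the job is handed in at about 18.3 s.

- **Backward turn:** I set the cap on the mouth and turned it back about 100° under 2–6 N. The force then vanished and it dropped the full 10.5 mm into the thread.
- **Screwing home:** I turned it clockwise about 93°. By the arm's readings its underside ended at about 64.0 mm, which is the home height.
- **Last look:** The final pictures show the cap level on the jar, sitting like the one on the full jar. The small cap, spatula, dish and other neighbours I could see look unmoved.

**Force readings above what was asked:**
- **First touch:** The cap met the ribs slightly off-centre, and the vertical force briefly read about 17 N. I backed off and re-centred before turning.
- **End stop:** The moment read 0.68 N m, a little over the 0.15–0.5 finger-tight figure. I eased it back to 0.12 N m before opening the gripper.

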